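# Feed a screw gauge two true turns and set its rider

### The job

Crank the handwheel of the screw gauge clockwise (seen from above): first take up its slack, then, counting from the point where the screw bites and the carriage starts to move, give it two full turns and do not run past. Then nudge the stiff rider along the front rail towards the carriage until its pointer lines up with the carriage's pointer, without pushing it past. Leave the loose things standing round the gauge where they are.

Things in the scene. Friction and masses are not known exactly. Their poses are not given: they have to be found in the camera images.
- feed_gauge: Screw gauge, bolted down: grey base plate 96 x 270 x 14 mm (x, y, z), origin at the centre of its underside, z up. At its -y end a gearbox (top at 62 mm) with the handwheel flat on top; at its +y end a low end block (top 50 mm); between them the carriage runs along y on two rods. Along its front (-x) edge a graduated steel rail carries the rider. Heights are above the bench.
- wheel_centre (a point): Fixed point on the handwheel's upright axis, 120 mm above the bench. Rim: outer diameter 122 mm, top at 90 mm. The wheel first turns loosely through its slack (about 1 N at the handle; 1.1 to 2.5 rad left, differing each time), then bites: it takes the dark collar under it and the screw along, and the handle needs 9 to 10 N. The wheel stays where it is left.
- gauge_screw (a point): Fixed point on the axis of the lead screw, in the middle of the gauge, 32 mm above the bench. The self-locking screw moves the carriage 5 mm per turn, towards the gauge's +y (away from the handwheel), when the wheel is turned clockwise seen from above. Turned back, the wheel first runs loosely through all its slack (2.4 rad).
- crank_handle (a point): Middle of the upright dark wooden crank handle on the handwheel, 45 mm from the wheel's axis and 120 mm above the bench. A round grip 22 mm in diameter, 55 mm tall (92 to 147 mm above the bench), that spins freely about its own upright axis, so it can be carried round without turning the hand.
- carriage_mark (a point): Tip of the carriage's pointer, a dark fin 2.4 mm thick on its front (-x) face, 42 mm above the bench. It starts at y = -15 mm in the gauge's frame and is at y = -5 mm after two true turns. The aluminium carriage is 64 x 46 mm (x, y) and its top, a lip at its +y end, is 69 mm above the bench.
- rider_mark (a point): Pointer fin at the rear of the rider, 43 mm above the bench. Rider: steel, foot 26 x 24 mm (x, y), on it an upright tab 20 x 16 mm, 35 to 77 mm above the bench, its centre 11 mm to the gauge's -x of this point, same y. Slides only along the gauge's y; needs about 6 N, stops at once when not pushed. Starts 40 to 65 mm to the +y side of the carriage's pointer; push to -y.
- film_can: Black film can with a grey lid, 33 mm in diameter, 54 mm tall, standing loose on the bench; origin at the centre of its underside. Leave alone.
- flux_jar: Small jar with a green cap, 45 mm in diameter, 46 mm tall, standing loose; origin at the centre of its underside. Leave alone.
- cork_b: Cork disc, 46 mm in diameter, 20 mm tall, lying loose; origin at the centre of its underside. Leave alone.
- under_lamp (a point): Point on the bench straight below the arm of the fixed brown bench lamp, which is an obstacle to steer clear of or pass over. Its elbow is at x 0.56, y -0.20, z 0.61; from there one arm slopes down to its foot at x 0.64, y -0.47, the other towards the robot, down to the shade, which fills x 0.14 to 0.33, y -0.37 to -0.17, z 0.30 to 0.53.

How it is judged:
By the outcome, as a careful person would: the job done as asked, in the order asked, and still so for the second after the job is handed in, with the robot touching nothing.
It also fails if it takes over 72 s, if anything falls off the work surface, if the arm or the gripper's body presses on something with over 40 N, if the wrist force passes 120 N, or if a joint passes its speed limit or range.

### The arm

A 6-joint arm with a two-finger parallel gripper is mounted at the origin on a cart in front of the work surface, level with it; the furniture and walls round the work are solid. World frame = base frame: x ahead of the robot, y to its left, z up, the work surface at z = 0. Lengths are in m, angles in degrees, forces in N, time in s.
With the tool pointing down it reaches from about 0.35 to 0.875 m from the base axis. Payload 4.2 kg.
Tool frame: the origin (TCP) lies where the fingers leave the gripper's body, on its centre line; the fingertips stand 70 mm ahead of it and the grasp point (between the pads) lies 51 mm ahead of it; z points along the fingers, y is the direction in which the jaws open and shut (so a half turn about z gives the same grasp; the last joint's range is limited). The gripper opens to 87 mm and grips with 3 to 60 N. Pads are 19 mm wide; open, the fingers measure 117 mm over their backs; the gripper's body (75 mm by 190 mm) begins 51 mm behind the grasp point.
Start: joints at [84.889, 22.042, 0.453, 0, -68.411, -14.817], TCP at [0.213, 0.588, 0.292] pointing down, gripper open.
Joint ranges: [-179.83, 179.83], [-69.29, 118.12], [-61.27, 80.66], [-181.25, 117.63], [-171.15, -9.14], [-177.46, 177.46]. Speed limits (degrees/s): [159.86, 159.86, 180, 180, 180, 180].

### API

Orientations are given as a 3x3 rotation matrix whose columns are the frame's x, y, z axes.
In Python, from station import sense, capture, camera_model, finish_job gives the robot as it stands.
- The arm moves only by the shell command python3 -m inch 'ROWS'. ROWS is JSON, a list of rows, each an object with "hand": the closure, from 0 (fully open) to 1 (shut); "slide": the shift along the world's x, y, z in cm, a list of three; "yaw": the turn about the world's z in rad. A call has 1 to 10 rows; each row is the pose to reach, as a shift and turn from the pose commanded when the call began; what a row does not reach only later rows make up. A row lasts 1/8 s, in which the tool goes at most 62.5 mm and 10.7 degrees, less where a joint would pass 70% of its speed; a pose out of reach is approached as far as the arm can. A call with a gripper value outside its range is refused whole. The fingers move at their own pace and stop on an object; the grip force is fixed at half the most. Time passes only in rows, so rows that repeat a pose let the fingers close. It gives the time, the measured TCP pose, the force and the opening at its end, in the units of the state.
- sense(): the state, without advancing time (a new reading comes with each control period).
- capture(name): name is "scene" or "top" or "wrist"; returns the picture (384x512x3 uint8, blue, green, red); there is no depth.
- camera_model(name): a dict with "mtx" (3x3 intrinsics, pixels), "xyz" and "orientation" of the camera in the world; the wrist camera has in their place "tool_from_camera" (4x4, takes a point from camera to tool coordinates, whose origin is the TCP and whose axes are the flange's). Camera axes: x right, y up, looking along -z (the intrinsics and any distortion apply to the point x, -y, -z); pixel columns grow to the right and rows downward; lengths in m; the calibration is good to about 2 mm. A picture is of the moment at which its call begins: read the wrist's pose just before it. camera_model takes no time and is no camera call.
- finish_job(): hands the job in, once; it reports no verdict.
The state is a dict: "time_s": time; "joints": joint angles; "joint_velocities": joint speeds; "effort": joint torques, N m; "tcp_pos": TCP position; "ee_rot": TCP orientation; "wrist_force": force on the tool from outside, world axes, zero at the start; "moment": the same for the moment, N m; "gripper_width": opening from 0.0 (shut) to 1.0 (fully open).
Only numpy, scipy, OpenCV 4.12 (cv2) and the standard library are available. Lean on these libraries where they do the work, as an engineer would, in place of code of your own. Each camera call takes 0.05 s, during which the arm holds its last target. There are 200 camera calls.

## Working session

There is one attempt and no reset: what is moved stays moved. The work goes in short steps, Python scripts to look and compute and a shell command to move; the robot and the scene stay as the last step left them, time stands still between calls to the robot, and variables do not carry over. Pictures are saved under pics/ and viewed, about 8 in all and at most 12, crops included, and the job is handed in when it is done.

```bash
mkdir -p pics; ls
python3 - <<'E'
from station import *
import cv2, numpy as np
s=sense();print(s)
for n in("scene","top"):
    cv2.imwrite(f"pics/{n}0.png",capture(n));m=camera_model(n);print(n,m)
print(camera_model("wrist"))
E
```

```text
pics
{'time_s': 0.0, 'joints': array([ 8.48879271e+01,  2.20895482e+01,  3.79935953e-01, -2.83686054e-02,
       -6.84111320e+01, -1.48164492e+01]), 'joint_velocities': array([ 0.02398724,  0.12105036,  0.03364497, -0.0374112 , -0.09351669,
       -0.11851386]), 'effort': array([-8.99235511e-04, -3.90668428e+01,  1.87406391e+01,  4.21988457e+00,
        1.10093740e-02, -1.86560987e-04]), 'tcp_pos': array([0.21285575, 0.58715654, 0.2911749 ]), 'ee_rot': array([[ 9.40056323e-01, -3.41018610e-01, -6.46333023e-04],
       [-3.41019210e-01, -9.40054075e-01, -2.05793523e-03],
       [ 9.42062217e-05,  2.15498700e-03, -9.99997674e-01]]), 'wrist_force': array([-0.6354754 ,  0.14037695,  0.44317274]), 'moment': array([-0.0206587 , -0.00794381,  0.02437092]), 'gripper_width': 1.0057209173882635}
scene {'mtx': array([[371.35860472,   0.        , 256.83567679],
       [  0.        , 371.35860472, 190.46951528],
       [  0.        ,   0.        ,   1.        ]]), 'xyz': array([0.83079835, 0.53831352, 0.64591579]), 'orientation': array([[-0.88471109, -0.29671063,  0.35951231],
       [ 0.46608165
[... 322 characters left out ...]
[[ 2.17154432e-02,  9.67806890e-01, -2.50755387e-01],
       [-9.99749985e-01,  2.23581170e-02, -2.85833841e-04],
       [ 5.32978632e-03,  2.50698901e-01,  9.68050440e-01]])}
{'mtx': array([[272.20440557,   0.        , 254.69392133],
       [  0.        , 272.20440557, 196.92964761],
       [  0.        ,   0.        ,   1.        ]]), 'tool_from_camera': array([[ 3.88925841e-05,  9.66824811e-01,  2.55440370e-01,
         7.03233033e-02],
       [ 9.99999931e-01, -1.32243115e-04,  3.48274406e-04,
        -2.72808570e-05],
       [ 3.70500567e-04,  2.55440339e-01, -9.66824749e-01,
        -9.23702610e-02],
       [ 0.00000000e+00,  0.00000000e+00,  0.00000000e+00,
         1.00000000e+00]])}
```

View pics/scene0.png

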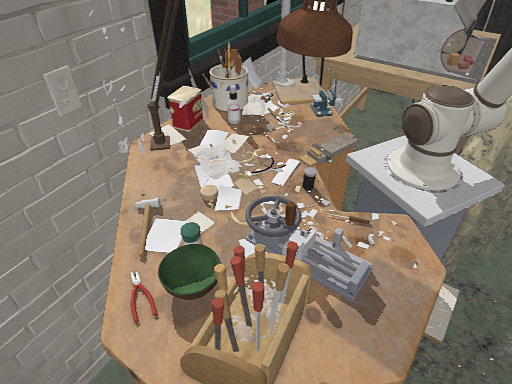

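View pics/top0.png

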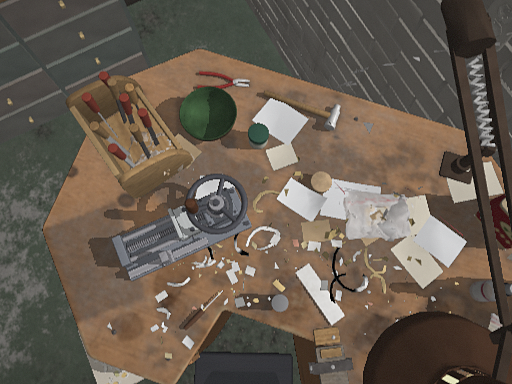

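The scene view shows the gauge with its handwheel at about (273,218), handle at (291,212) and rider at (338,236). In the top view the wheel is at (217,203), the handle at (192,205) and the end block at (120,255). I'll crop in closer.

```bash
cat > h.py <<'E'
from station import *
import cv2, numpy as np
def ray(cam,uv,z,pose=None):
    m=camera_model(cam);K=m["mtx"];p=np.array([(uv[0]-K[0,2])/K[0,0],-(uv[1]-K[1,2])/K[1,1],-1.])
    if cam=="wrist":
        T=m["tool_from_camera"];R=pose[1]@T[:3,:3];c=pose[0]+pose[1]@T[:3,3]
    else: R=m["orientation"];c=m["xyz"]
    d=R@p;return c+d*(z-c[2])/d[2]
def proj(cam,P,pose=None):
    m=camera_model(cam);K=m["mtx"]
    if cam=="wrist":
        T=m["tool_from_camera"];R=pose[1]@T[:3,:3];c=pose[0]+pose[1]@T[:3,3]
    else: R=m["orientation"];c=m["xyz"]
    q=R.T@(np.array(P)-c);return np.array([K[0,0]*q[0]/-q[2]+K[0,2],-K[1,1]*q[1]/-q[2]+K[1,2]])
def crop(im,x0,y0,x1,y1,f,name,step=20):
    c=cv2.resize(im[y0:y1,x0:x1],None,fx=f,fy=f,interpolation=cv2.INTER_CUBIC)
    for x in range(-(-x0//step)*step,x1,step):
        cv2.line(c,((x-x0)*f,0),((x-x0)*f,8),(0,0,255),1);cv2.putText(c,str(x),((x-x0)*f,18),0,.35,(0,0,255),1)
    for y in range(-(-y0//step)*step,y1,step):
        cv2.line(c,(0,(y-y0)*f),(8,(y-y0)*f),(0,0,255),1);cv2.putText(c,str(y),(9,(y-y0)*f+4),0,.35,(0,0,255),1)
    cv2.imwrite(name,c)
E
python3 - <<'E'
from h import *
crop(cv2.imread("pics/top0.png"),100,160,260,290,5,"pics/topc.png",10)
E
```

```text
(no output)
```

View pics/topc.png

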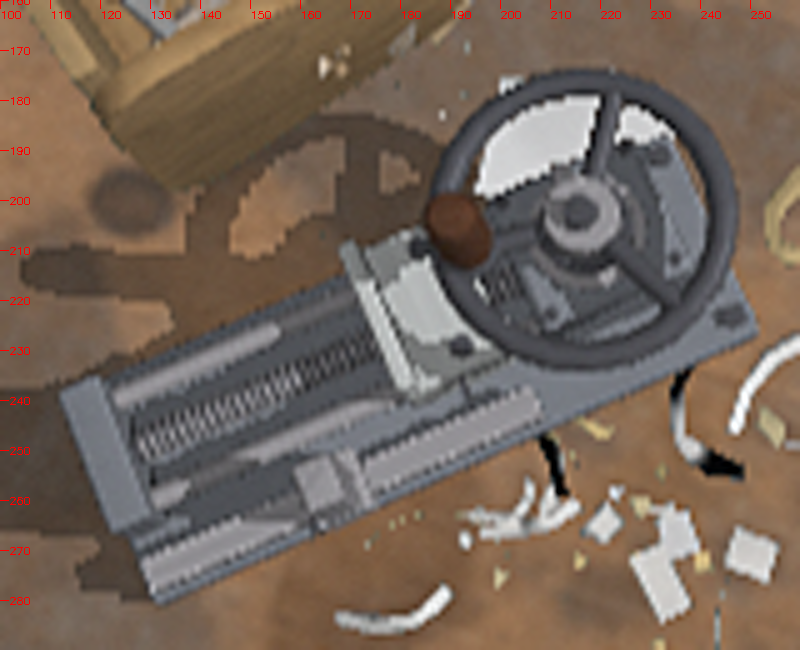

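The crop shows:
- The rim spans columns 184.5–245.5 and rows 173–234. The handle's top is at (189,202).
- The plate's front edge runs from (131,281) to (250,227).
- The carriage pointer is near (193,236).
- The rider's tab is at (163,255), with its fin near (173,250).

Run:
```python
from h import *
im=cv2.imread("pics/top0.png").astype(int)
print("wheel",ray("top",(215.2,203.6),.085), "handle top",ray("top",(189.5,202),.147))
a=ray("top",(131,281),.014);b=ray("top",(251,226.5),.014);print("front edge",a,b,"len",np.hypot(*(a-b)[:2]))
d=(a-b)[:2];ang=np.degrees(np.arctan2(-d[0],d[1]));print("gauge yaw",ang)
a1=ray("top",(112,240),.05);b1=ray("top",(123,267),.05);print("endblock",a1,b1,a1-b1,np.degrees(np.arctan2((a1-b1)[1],(a1-b1)[0])))
print("tab top",ray("top",(163,256),.077),"carr lip",ray("top",(170,209),.069),ray("top",(183,240),.069))
# handle colour from both cams
for n in("top","scene"):
    m=cv2.imread(f"pics/{n}0.png");h=cv2.cvtColor(m,cv2.COLOR_BGR2HSV)
    w=proj(n,ray("top",(189.5,202),.147));x,y=w.astype(int);print(n,w,h[y,x],m[y,x])
s=cv2.imread("pics/scene0.png");crop(s,210,170,390,305,4,"pics/scenec.png",10)
```

```text
wheel [0.52509585 0.0468779  0.085     ] handle top [0.51263476 0.08735721 0.147     ]
front edge [0.37793174 0.21561747 0.014     ] [ 0.49443145 -0.02299847  0.014     ] len 0.26553672549177515
gauge yaw 26.023067201199026
endblock [0.45472565 0.25063977 0.05      ] [0.40248416 0.22382794 0.05      ] [0.05224149 0.02681183 0.        ] 27.168198552014196
tab top [0.42261493 0.14210862 0.077     ] carr lip [0.51584837 0.13682229 0.069     ] [0.45512986 0.10739777 0.069     ]
top [189.5 202. ] [ 11 132  83] [40 56 83]
scene [290.75404621 203.75517901] [ 11 145 114] [ 49  72 114]
```

View pics/scenec.png

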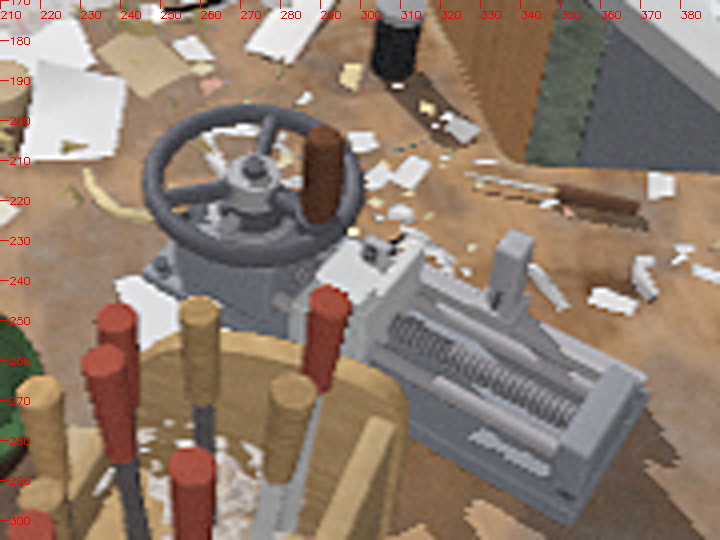

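The scene crop confirms the layout: handle at (291,213), rider tab at (338,240). The nearest screwdriver tops are red at (293,244) and yellow at (283,267) and (259,249). I'll check their clearance before moving in.

Run:
```python
from h import *
def tri(u,v):
    o=[];d=[]
    for n,p in(("top",u),("scene",v)):
        c=camera_model(n)["xyz"];q=ray(n,p,0)-c;o.append(c);d.append(q/np.linalg.norm(q))
    t=np.linalg.lstsq(np.c_[d[0],-d[1]],o[1]-o[0],rcond=None)[0]
    a,b=o[0]+d[0]*t[0],o[1]+d[1]*t[1];return ((a+b)/2).round(3),np.linalg.norm(a-b).round(4)
print("handle top",tri((189,201),(292,203)),"rider tab",tri((162,255),(338,230)))
# candidate screwdriver tops: top-view red/yellow tips vs scene tips
red=[(88,101),(124,99),(143,112),(113,149)];yel=[(104,77),(136,97),(97,129)]
for nm,T,S in(("red",[(90,103),(125,99),(144,113),(115,150),(103,76)],[(293,244),(239,249),(236,260),(258,285),(218,303)]),("yel",[(97,128),(110,137),(136,94),(134,162),(105,78)],[(283,267),(259,247),(221,267)])):
    for t in T:
        for s in S:
            P,e=tri(t,s)
            if e<.012 and 0.03<P[2]<.3: print(nm,t,s,P,e)
print("box corner",ray("top",(195,152),.08),ray("top",(134,192),.08))
```

```text
handle top (array([0.513, 0.089, 0.15 ]), np.float64(0.0029)) rider tab (array([0.425, 0.143, 0.081]), np.float64(0.0016))
red (90, 103) (258, 285) [0.678 0.264 0.202] 0.0054
red (125, 99) (239, 249) [0.679 0.2   0.215] 0.0011
red (125, 99) (236, 260) [0.687 0.205 0.199] 0.0013
red (125, 99) (218, 303) [0.723 0.224 0.134] 0.0114
red (144, 113) (239, 249) [0.668 0.174 0.182] 0.0002
red (144, 113) (236, 260) [0.676 0.179 0.165] 0.0003
red (144, 113) (218, 303) [0.715 0.197 0.09 ] 0.0113
red (115, 150) (293, 244) [0.591 0.214 0.196] 0.0
red (103, 76) (239, 249) [0.696 0.229 0.256] 0.0069
red (103, 76) (236, 260) [0.703 0.234 0.242] 0.0069
red (103, 76) (218, 303) [0.738 0.254 0.187] 0.0016
yel (97, 128) (283, 267) [0.63  0.249 0.199] 0.0006
yel (110, 137) (283, 267) [0.621 0.233 0.176] 0.0027
yel (136, 94) (221, 267) [0.707 0.192 0.18 ] 0.0015
yel (134, 162) (283, 267) [0.595 0.2   0.122] 0.0027
yel (105, 78) (221, 267) [0.716 0.231 0.228] 0.0113
box corner [0.63176113 0.09267777 0.08      ] [0.54594576 0.20759385 0.08      ]
```

```bash
python3 -m inch '[{"hand":0.42,"slide":[2,-4,0],"yaw":0},{"hand":0.42,"slide":[5,-9,0],"yaw":0},{"hand":0.42,"slide":[8,-14,0],"yaw":0},{"hand":0.42,"slide":[11,-19,0],"yaw":0},{"hand":0.42,"slide":[14,-24,0],"yaw":0},{"hand":0.42,"slide":[17,-29,0],"yaw":0},{"hand":0.42,"slide":[20,-34,0],"yaw":0},{"hand":0.42,"slide":[23,-39,0],"yaw":0},{"hand":0.42,"slide":[26,-44,0],"yaw":0},{"hand":0.42,"slide":[29,-48.5,0],"yaw":0}]'
python3 -m inch '[{"hand":0.42,"slide":[1,-1.4,0],"yaw":0},{"hand":0.42,"slide":[1,-1.4,0],"yaw":0},{"hand":0.42,"slide":[1,-1.4,0],"yaw":0}]'
python3 - <<'E'
from h import *
s=sense();im=capture("wrist");cv2.imwrite("pics/w1.png",im)
pose=(s["tcp_pos"],s["ee_rot"]);print(s["time_s"],pose,s["gripper_width"],proj("wrist",(.513,.088,.147),pose))
np.savez("w1.npz",p=pose[0],r=pose[1])
crop(im,0,0,512,384,1,"pics/w1g.png",40)
E
```

```text
time_s: 1.35
tcp_pos: [0.5035, 0.1007, 0.2921]
ee_rot: [[0.94, -0.341, -0.0], [-0.341, -0.94, 0.0], [-0.0, 0.0, -1.0]]
wrist_force: [0.9, 0.5, -0.2]
gripper_width: 0.579
time_s: 1.72
tcp_pos: [0.5125, 0.0893, 0.2921]
ee_rot: [[0.94, -0.34, -0.001], [-0.34, -0.94, 0.0], [-0.001, 0.0, -1.0]]
wrist_force: [-0.1, 0.2, -0.7]
gripper_width: 0.583
1.725 (array([0.51247117, 0.08929892, 0.29207198]), array([[ 9.40456094e-01, -3.39914747e-01, -5.48265335e-04],
       [-3.39914750e-01, -9.40456248e-01,  8.97928728e-05],
       [-5.46141481e-04,  1.01917220e-04, -9.99999846e-01]])) 0.5829492213525782 [255.94685803 203.92452177]
```

View pics/w1g.png

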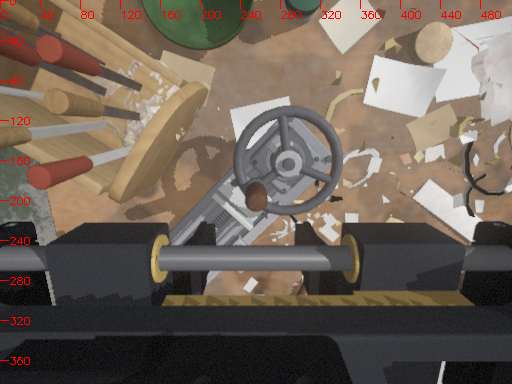

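The wrist view shows the rim at columns 233–343 and rows 105–216, the hub at (288,162), and the handle at (257,196) with its top near row 200. The tool box is off to the left.

Run:
```python
from h import *
z=np.load("w1.npz");pose=(z["p"],z["r"]);im=cv2.imread("pics/w1.png")
h=cv2.cvtColor(im,cv2.COLOR_BGR2HSV);m=cv2.inRange(h,(4,90,30),(16,255,130));m[:170]=0;m[:,:230]=0;m[222:]=0;m[:,285:]=0
ys,xs=np.nonzero(m);print(len(xs),xs.min(),xs.max(),ys.min(),ys.max())
for y in range(ys.min(),ys.max()+1,3): q=xs[ys==y];print(y,len(q) and (q.min(),q.max()))
for uv in((257,200),(257,203)): print(ray("wrist",uv,.147,pose))
print("wheel",ray("wrist",(288,160.5),.085,pose))
```

```text
318 248 266 183 210
183 (np.int64(259), np.int64(259))
186 (np.int64(261), np.int64(263))
189 (np.int64(261), np.int64(264))
192 (np.int64(255), np.int64(265))
195 (np.int64(250), np.int64(266))
198 (np.int64(250), np.int64(266))
201 (np.int64(249), np.int64(266))
204 (np.int64(248), np.int64(265))
207 (np.int64(251), np.int64(263))
210 (np.int64(253), np.int64(258))
[0.51615635 0.08585063 0.147     ]
[0.51349747 0.08680502 0.147     ]
wheel [0.53064317 0.04393671 0.085     ]
```

```bash
python3 -m inch '[{"hand":0.42,"slide":[0.2,-0.25,-4],"yaw":0},{"hand":0.42,"slide":[0.2,-0.25,-8],"yaw":0},{"hand":0.42,"slide":[0.2,-0.25,-10.5],"yaw":0},{"hand":0.42,"slide":[0.2,-0.25,-11.9],"yaw":0},{"hand":0.42,"slide":[0.2,-0.25,-11.9],"yaw":0}]'
python3 -m inch '[{"hand":0.8,"slide":[0,0,0],"yaw":0},{"hand":1,"slide":[0,0,0],"yaw":0},{"hand":1,"slide":[0,0,0],"yaw":0},{"hand":1,"slide":[0,0,0],"yaw":0}]'
python3 -m inch '[{"hand":1,"slide":[0,0,0],"yaw":0},{"hand":1,"slide":[0,0,0],"yaw":0}]'
python3 - <<'E'
from h import *
cv2.imwrite("pics/top1.png",capture("top"));print(sense()["time_s"])
E
```

```text
time_s: 2.4
tcp_pos: [0.5146, 0.0866, 0.1729]
ee_rot: [[0.941, -0.34, -0.001], [-0.34, -0.941, -0.001], [-0.001, 0.001, -1.0]]
wrist_force: [0.4, 0.5, 0.5]
gripper_width: 0.576
time_s: 2.9
tcp_pos: [0.5153, 0.0864, 0.1738]
ee_rot: [[0.94, -0.341, 0.001], [-0.341, -0.94, 0.001], [0.001, -0.001, -1.0]]
wrist_force: [0.0, 1.3, 1.9]
gripper_width: 0.246
time_s: 3.15
tcp_pos: [0.5153, 0.0864, 0.1737]
ee_rot: [[0.94, -0.341, 0.001], [-0.341, -0.94, 0.001], [0.001, -0.001, -1.0]]
wrist_force: [-0.4, 1.8, 2.7]
gripper_width: 0.245
3.2
```

```bash
cat > tab.py <<'E'
import sys,numpy as np
cx,cy,a0,a1,st=map(float,sys.argv[1:6]);r=4.5
a=np.arange(a0,a1-.01,-st) if a1<a0 else np.arange(a0,a1+.01,st)
x=cx*100+r*np.cos(np.radians(a));y=cy*100+r*np.sin(np.radians(a))
for i in range(1,len(a)): print(a[i].round(1),"abs",(x[i]-x[0]).round(2),(y[i]-y[0]).round(2),"step",(x[i]-x[i-1]).round(2),(y[i]-y[i-1]).round(2))
E
python3 tab.py .5302 .0440 109 -51 10
```

```text
99.0 abs 0.76 0.19 step 0.76 0.19
89.0 abs 1.54 0.24 step 0.78 0.05
79.0 abs 2.32 0.16 step 0.78 -0.08
69.0 abs 3.08 -0.05 step 0.75 -0.22
59.0 abs 3.78 -0.4 step 0.71 -0.34
49.0 abs 4.42 -0.86 step 0.63 -0.46
39.0 abs 4.96 -1.42 step 0.54 -0.56
29.0 abs 5.4 -2.07 step 0.44 -0.65
19.0 abs 5.72 -2.79 step 0.32 -0.72
9.0 abs 5.91 -3.55 step 0.19 -0.76
-1.0 abs 5.96 -4.33 step 0.05 -0.78
-11.0 abs 5.88 -5.11 step -0.08 -0.78
-21.0 abs 5.67 -5.87 step -0.22 -0.75
-31.0 abs 5.32 -6.57 step -0.34 -0.71
-41.0 abs 4.86 -7.21 step -0.46 -0.63
-51.0 abs 4.3 -7.75 step -0.56 -0.54
```

```bash
python3 -m inch '[{"hand":1,"slide":[0.76,0.19,0],"yaw":0},{"hand":1,"slide":[1.54,0.24,0],"yaw":0},{"hand":1,"slide":[2.32,0.16,0],"yaw":0},{"hand":1,"slide":[2.32,0.16,0],"yaw":0}]'
python3 -m inch '[{"hand":1,"slide":[0.75,-0.22,0],"yaw":0},{"hand":1,"slide":[1.46,-0.56,0],"yaw":0},{"hand":1,"slide":[1.46,-0.56,0],"yaw":0}]'
```

```text
time_s: 3.7
tcp_pos: [0.54, 0.088, 0.1737]
ee_rot: [[0.94, -0.341, 0.004], [-0.341, -0.94, 0.001], [0.003, -0.002, -1.0]]
wrist_force: [2.5, 3.1, 3.8]
gripper_width: 0.246
time_s: 4.08
tcp_pos: [0.5543, 0.0821, 0.1738]
ee_rot: [[0.94, -0.341, 0.003], [-0.341, -0.94, 0.001], [0.003, -0.002, -1.0]]
wrist_force: [3.1, 3.9, 4.8]
gripper_width: 0.244
```

```bash
cat > fit.py <<'E'
import sys,numpy as np
from scipy.optimize import least_squares
P=np.array(eval(sys.argv[1]))
f=least_squares(lambda c:np.hypot(*(P-c).T)-.045,[.53,.044]);c=f.x
print("C",c.round(4),"res mm",(f.fun*1e3).round(2),"ang",np.degrees(np.unwrap(np.arctan2(*(P-c).T[::-1]))).round(1))
E
python3 fit.py '[(.5153,.0864),(.540,.088),(.5543,.0821)]'
```

```text
C [0.5304 0.044 ] res mm [-0.01  0.03 -0.02] ang [109.6  77.7  57.9]
```

```bash
g(){ grep -E 'tcp|force'; }
python3 -m inch '[{"hand":1,"slide":[0.63,-0.46,0],"yaw":0},{"hand":1,"slide":[0.63,-0.46,0],"yaw":0}]'|g
python3 -m inch '[{"hand":1,"slide":[0.54,-0.56,0],"yaw":0},{"hand":1,"slide":[0.54,-0.56,0],"yaw":0}]'|g
python3 -m inch '[{"hand":1,"slide":[0.44,-0.65,0],"yaw":0},{"hand":1,"slide":[0.44,-0.65,0],"yaw":0}]'|g
python3 -m inch '[{"hand":1,"slide":[0.32,-0.72,0],"yaw":0},{"hand":1,"slide":[0.32,-0.72,0],"yaw":0}]'|g
python3 -m inch '[{"hand":1,"slide":[0.19,-0.76,0],"yaw":0},{"hand":1,"slide":[0.19,-0.76,0],"yaw":0}]'|g
python3 -m inch '[{"hand":1,"slide":[0.05,-0.78,0],"yaw":0},{"hand":1,"slide":[0.05,-0.78,0],"yaw":0}]'|g
python3 -m inch '[{"hand":1,"slide":[-0.08,-0.78,0],"yaw":0},{"hand":1,"slide":[-0.08,-0.78,0],"yaw":0}]'|g
python3 -m inch '[{"hand":1,"slide":[-0.22,-0.75,0],"yaw":0},{"hand":1,"slide":[-0.22,-0.75,0],"yaw":0}]'|g
python3 -m inch '[{"hand":1,"slide":[-0.34,-0.71,0],"yaw":0},{"hand":1,"slide":[-0.34,-0.71,0],"yaw":0}]'|g
```

```text
tcp_pos: [0.5603, 0.0776, 0.1738]
wrist_force: [4.3, 3.3, 4.4]
tcp_pos: [0.5656, 0.0719, 0.1738]
wrist_force: [3.9, 3.8, 3.9]
tcp_pos: [0.5694, 0.0666, 0.1738]
wrist_force: [2.5, 7.4, 5.2]
tcp_pos: [0.5726, 0.0596, 0.1738]
wrist_force: [2.2, 8.2, 5.4]
tcp_pos: [0.5747, 0.052, 0.1738]
wrist_force: [3.3, 7.8, 4.5]
tcp_pos: [0.5754, 0.044, 0.1738]
wrist_force: [3.7, 7.4, 4.3]
tcp_pos: [0.5747, 0.0362, 0.1738]
wrist_force: [4.3, 7.5, 4.4]
tcp_pos: [0.5727, 0.0286, 0.1738]
wrist_force: [4.7, 6.0, 3.0]
tcp_pos: [0.5693, 0.0214, 0.1738]
wrist_force: [5.4, 5.8, 2.8]
```

```bash
python3 fit.py '[(.5153,.0864),(.540,.088),(.5543,.0821),(.5603,.0776),(.5656,.0719),(.5694,.0666),(.5726,.0596),(.5747,.052),(.5754,.044),(.5747,.0362),(.5727,.0286),(.5693,.0214)]'; python3 tab.py .5303 .0439 -31 -231 20; python3 tab.py .5303 .0439 129 -51 20
```

```text
C [0.5304 0.044 ] res mm [ 0.01  0.04 -0.02 -0.02 -0.08  0.08 -0.01  0.02  0.   -0.01  0.02 -0.01] ang [109.6  77.7  57.9  48.3  38.4  30.1  20.3  10.2   0.  -10.  -20.  -30.2]
-51.0 abs -1.03 -1.18 step -1.03 -1.18
-71.0 abs -2.39 -1.94 step -1.37 -0.76
-91.0 abs -3.94 -2.18 step -1.54 -0.24
-111.0 abs -5.47 -1.88 step -1.53 0.3
-131.0 abs -6.81 -1.08 step -1.34 0.8
-151.0 abs -7.79 0.14 step -0.98 1.21
-171.0 abs -8.3 1.61 step -0.51 1.48
-191.0 abs -8.27 3.18 step 0.03 1.56
-211.0 abs -7.71 4.64 step 0.56 1.46
-231.0 abs -6.69 5.81 step 1.03 1.18
109.0 abs 1.37 0.76 step 1.37 0.76
89.0 abs 2.91 1.0 step 1.54 0.24
69.0 abs 4.44 0.7 step 1.53 -0.3
49.0 abs 5.78 -0.1 step 1.34 -0.8
29.0 abs 6.77 -1.32 step 0.98 -1.21
9.0 abs 7.28 -2.79 step 0.51 -1.48
-11.0 abs 7.25 -4.36 step -0.03 -1.56
-31.0 abs 6.69 -5.81 step -0.56 -1.46
-51.0 abs 5.66 -6.99 step -1.03 -1.18
```

```bash
g(){ grep -E 'time|tcp|force|width'; }
python3 -m inch '[{"hand":1,"slide":[-1.03,-1.18,0],"yaw":0},{"hand":1,"slide":[-2.39,-1.94,0],"yaw":0},{"hand":1,"slide":[-3.94,-2.18,0],"yaw":0},{"hand":1,"slide":[-5.47,-1.88,0],"yaw":0},{"hand":1,"slide":[-6.81,-1.08,0],"yaw":0},{"hand":1,"slide":[-6.81,-1.08,0],"yaw":0}]'|g
python3 -m inch '[{"hand":1,"slide":[-0.98,1.21,0],"yaw":0},{"hand":1,"slide":[-1.49,2.69,0],"yaw":0},{"hand":1,"slide":[-1.46,4.25,0],"yaw":0},{"hand":1,"slide":[-0.9,5.71,0],"yaw":0},{"hand":1,"slide":[0.13,6.89,0],"yaw":0},{"hand":1,"slide":[0.13,6.89,0],"yaw":0}]'|g
```

```text
time_s: 7.08
tcp_pos: [0.5008, 0.0097, 0.1736]
wrist_force: [5.8, 1.0, 0.4]
gripper_width: 0.247
time_s: 7.82
tcp_pos: [0.4985, 0.076, 0.1731]
wrist_force: [-4.4, -3.2, 12.4]
gripper_width: 0.241
```

```bash
python3 -m inch '[{"hand":1,"slide":[0,0,0],"yaw":0}]'
python3 - <<'E'
from h import *
cv2.imwrite("pics/top2.png",capture("top"));im=capture("wrist");crop(im,0,0,512,384,1,"pics/w2.png",40)
E
```

```text
time_s: 7.95
tcp_pos: [0.4984, 0.0759, 0.1732]
ee_rot: [[0.94, -0.341, -0.008], [-0.341, -0.94, -0.006], [-0.005, 0.008, -1.0]]
wrist_force: [-3.4, -3.7, 11.3]
gripper_width: 0.249
```

View pics/w2.png

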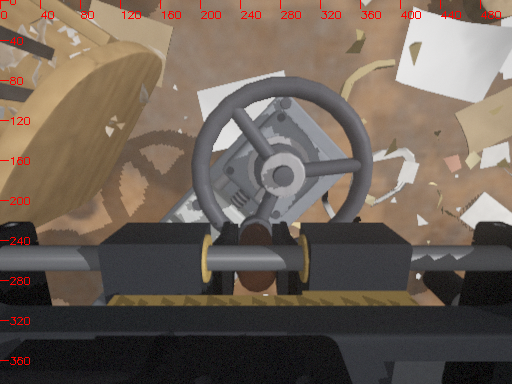

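The handle is still centred between the fingers at (258,265) and the wheel is turning with it, though the TCP lags its command by about 4 mm. I'll continue in smaller pieces and watch it.

```bash
g(){ grep -E 'time|tcp|force'; }
python3 -m inch '[{"hand":1,"slide":[0.65,0.44,0],"yaw":0},{"hand":1,"slide":[1.37,0.76,0],"yaw":0},{"hand":1,"slide":[1.37,0.76,0],"yaw":0}]'|g
python3 -m inch '[{"hand":1,"slide":[0.76,0.19,0],"yaw":0},{"hand":1,"slide":[1.54,0.24,0],"yaw":0},{"hand":1,"slide":[1.54,0.24,0],"yaw":0}]'
python3 -c "from station import *;s=sense();print(s['joints'],s['moment'],s['effort'])"
```

```text
time_s: 8.43
tcp_pos: [0.5106, 0.0844, 0.1732]
wrist_force: [-9.3, 3.5, 15.7]
time_s: 8.8
tcp_pos: [0.5273, 0.0888, 0.1734]
ee_rot: [[0.94, -0.341, -0.007], [-0.341, -0.94, -0.0], [-0.007, 0.003, -1.0]]
wrist_force: [-8.7, 9.1, 13.3]
gripper_width: 0.244
[ 26.8756478   20.36925404 -21.1486375   -0.21678179 -48.85892771
  43.30475101] [ 2.53692767  2.60451737 -0.04570398] [-5.48233241e+00 -2.71611339e+01  1.30535996e+01  4.73311454e+00
  1.23062678e+00  2.51873641e-02]
```

```bash
g(){ grep -E 'time|tcp|force'; }
python3 -m inch '[{"hand":1,"slide":[1.53,-0.3,0],"yaw":0},{"hand":1,"slide":[2.87,-1.1,0],"yaw":0},{"hand":1,"slide":[3.86,-2.32,0],"yaw":0},{"hand":1,"slide":[4.37,-3.79,0],"yaw":0},{"hand":1,"slide":[4.34,-5.36,0],"yaw":0},{"hand":1,"slide":[3.78,-6.81,0],"yaw":0},{"hand":1,"slide":[3.78,-6.81,0],"yaw":0}]'|g
python3 -m inch '[{"hand":1,"slide":[-1.03,-1.18,0],"yaw":0},{"hand":1,"slide":[-2.39,-1.94,0],"yaw":0},{"hand":1,"slide":[-3.94,-2.18,0],"yaw":0},{"hand":1,"slide":[-5.47,-1.88,0],"yaw":0},{"hand":1,"slide":[-6.81,-1.08,0],"yaw":0},{"hand":1,"slide":[-6.81,-1.08,0],"yaw":0}]'|g
python3 -m inch '[{"hand":1,"slide":[-0.98,1.21,0],"yaw":0},{"hand":1,"slide":[-1.49,2.69,0],"yaw":0},{"hand":1,"slide":[-1.46,4.25,0],"yaw":0},{"hand":1,"slide":[-0.9,5.71,0],"yaw":0},{"hand":1,"slide":[0.13,6.89,0],"yaw":0},{"hand":1,"slide":[0.13,6.89,0],"yaw":0}]'|g
python3 -m inch '[{"hand":1,"slide":[1.37,0.76,0],"yaw":0},{"hand":1,"slide":[2.91,1.0,0],"yaw":0},{"hand":1,"slide":[4.44,0.7,0],"yaw":0},{"hand":1,"slide":[5.78,-0.1,0],"yaw":0},{"hand":1,"slide":[5.78,-0.1,0],"yaw":0}]'|g
```

```text
time_s: 9.68
tcp_pos: [0.5689, 0.0205, 0.1738]
wrist_force: [4.8, 3.8, 3.8]
time_s: 10.42
tcp_pos: [0.5009, 0.0097, 0.1736]
wrist_force: [6.2, 1.7, 1.5]
time_s: 11.18
tcp_pos: [0.4985, 0.076, 0.1731]
wrist_force: [-4.2, -3.7, 12.4]
time_s: 11.8
tcp_pos: [0.5592, 0.0787, 0.1736]
wrist_force: [-0.2, 8.2, 7.2]
```

```bash
python3 -m inch '[{"hand":1,"slide":[0.27,-0.27,0],"yaw":0},{"hand":1,"slide":[0.54,-0.56,0],"yaw":0},{"hand":1,"slide":[0.54,-0.56,0],"yaw":0}]'
python3 - <<'E'
from h import *
s=sense();d=s["tcp_pos"][:2]-[.5304,.044];print(np.degrees(np.arctan2(d[1],d[0])),np.hypot(*d),s["time_s"])
E
```

```text
time_s: 12.18
tcp_pos: [0.5644, 0.0736, 0.1737]
ee_rot: [[0.94, -0.341, 0.001], [-0.341, -0.94, 0.003], [-0.0, -0.003, -1.0]]
wrist_force: [-0.4, 9.9, 7.3]
gripper_width: 0.247
41.0893891172166 0.04507125475292745 12.175
```

```bash
python3 -m inch '[{"hand":1,"slide":[0.16,-0.2,0],"yaw":0},{"hand":1,"slide":[0.31,-0.43,0],"yaw":0},{"hand":1,"slide":[0.31,-0.43,0],"yaw":0}]'
python3 - <<'E'
from h import *
s=sense();d=s["tcp_pos"][:2]-[.5304,.044];print(np.degrees(np.arctan2(d[1],d[0])),np.hypot(*d),s["time_s"])
E
```

```text
time_s: 12.55
tcp_pos: [0.5676, 0.0694, 0.1737]
ee_rot: [[0.94, -0.341, 0.001], [-0.341, -0.94, 0.003], [0.0, -0.003, -1.0]]
wrist_force: [0.1, 10.0, 5.6]
gripper_width: 0.248
34.371147001304784 0.04505553326837436 12.55
```

```bash
python3 -m inch '[{"hand":1,"slide":[-0.06,0.09,0],"yaw":0},{"hand":1,"slide":[-0.06,0.09,0],"yaw":0}]'
python3 -m inch '[{"hand":0.7,"slide":[0,0,0],"yaw":0},{"hand":0.42,"slide":[0,0,0],"yaw":0},{"hand":0.42,"slide":[0,0,0],"yaw":0},{"hand":0.42,"slide":[0,0,5],"yaw":0},{"hand":0.42,"slide":[0,0,10],"yaw":0}]'
python3 - <<'E'
from h import *
cv2.imwrite("pics/top3.png",capture("top"))
E
python3 -m inch '[{"hand":0.7,"slide":[-2,2,0],"yaw":-0.1},{"hand":1,"slide":[-5,5,0],"yaw":-0.25},{"hand":1,"slide":[-9,8,0],"yaw":-0.4},{"hand":1,"slide":[-13,11,0],"yaw":-0.55},{"hand":1,"slide":[-15.5,12.2,-2],"yaw":-0.7},{"hand":1,"slide":[-15.5,12.2,-6],"yaw":-0.76},{"hand":1,"slide":[-15.5,12.2,-10],"yaw":-0.76},{"hand":1,"slide":[-15.5,12.2,-10],"yaw":-0.76}]'
python3 - <<'E'
from h import *
s=sense();im=capture("wrist");cv2.imwrite("pics/w3.png",im);np.savez("w3.npz",p=s["tcp_pos"],r=s["ee_rot"])
crop(im,150,30,350,180,4,"pics/w3c.png",10)
E
```

```text
time_s: 12.8
tcp_pos: [0.5673, 0.0698, 0.1738]
ee_rot: [[0.94, -0.34, 0.002], [-0.34, -0.94, 0.002], [0.001, -0.003, -1.0]]
wrist_force: [0.9, 7.2, 6.2]
gripper_width: 0.248
time_s: 13.42
tcp_pos: [0.5657, 0.0674, 0.2726]
ee_rot: [[0.94, -0.342, -0.006], [-0.342, -0.94, -0.003], [-0.005, 0.004, -1.0]]
wrist_force: [0.6, -0.4, 0.3]
gripper_width: 0.574
time_s: 14.48
tcp_pos: [0.4099, 0.1882, 0.1703]
ee_rot: [[0.446, -0.895, -0.008], [-0.895, -0.446, -0.007], [0.003, 0.01, -1.0]]
wrist_force: [-0.3, 0.3, 0.3]
gripper_width: 0.006
```

View pics/w3c.png

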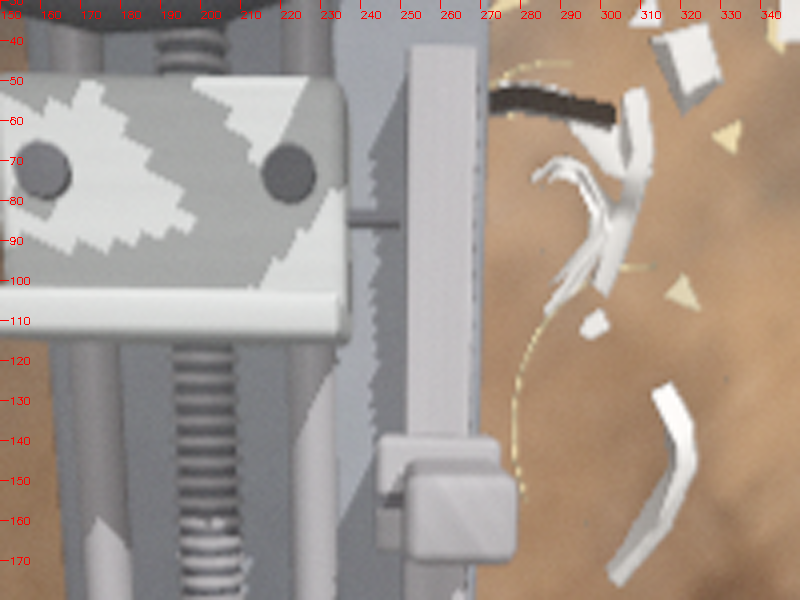

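The wrist view is aligned with the gauge, with the rail vertical in the picture. The carriage pointer fin is at row 84.8 (cols 237–250), the rider's foot spans rows 139–167 with its fin near (247,154), and the tab top is centred at (265.4,157.6).

```bash
cat > g.py <<'E'
from h import *
W=np.array([.5304,.0440]);a=np.radians(26.5);G=np.array([[np.cos(a),np.sin(a)],[-np.sin(a),np.cos(a)]])
def gg(uv,z,f):
    d=np.load(f);return (G@(ray("wrist",uv,z,(d["p"],d["r"]))[:2]-W)*1e3).round(1)
E
python3 - <<'E'
from g import *
f="w3.npz"
print("cmark",gg((249,84.8),.042,f),"rfin",gg((247,154),.043,f),"tab",gg((265.4,157.6),.077,f))
print("tab corners",gg((251.5,145),.077,f),gg((279.5,170.5),.077,f),"foot top",gg((244.5,139),.035,f),"rail",gg((251,50),.03,f),gg((251,130),.03,f))
print("lip",gg((236,101.5),.069,f),gg((236,114),.069,f),"tcp",G@(np.load(f)["p"][:2]-W))
E
```

```text
cmark [-39.9  82.9] rfin [-38.  134.8] tab [-51.2 133.9]
tab corners [-41.7 125.4] [-61.  142.7] foot top [-35.9 123.4] rail [-41.5  56.1] [-41.3 116.3]
lip [-31.4  97.1] [-31.2 105.2] tcp [-0.04351134  0.18277048]
```

```bash
python3 -m inch '[{"hand":1,"slide":[0,-1.3,0],"yaw":0},{"hand":1,"slide":[-0.1,-2.6,0],"yaw":0},{"hand":1,"slide":[-0.1,-2.6,-1.5],"yaw":0},{"hand":1,"slide":[-0.1,-2.6,-3],"yaw":0},{"hand":1,"slide":[-0.1,-2.6,-4],"yaw":0},{"hand":1,"slide":[-0.1,-2.6,-4],"yaw":0}]'
python3 -m inch '[{"hand":1,"slide":[0.22,-0.45,0],"yaw":0},{"hand":1,"slide":[0.45,-0.9,0],"yaw":0},{"hand":1,"slide":[0.67,-1.34,0],"yaw":0},{"hand":1,"slide":[0.89,-1.79,0],"yaw":0},{"hand":1,"slide":[0.89,-1.79,0],"yaw":0}]'
python3 -c "
from g import *
s=sense();print(G@(s['tcp_pos'][:2]-W),s['wrist_force'][:2]@G.T)"
```

```text
time_s: 15.28
tcp_pos: [0.411, 0.1639, 0.1332]
ee_rot: [[0.446, -0.895, -0.001], [-0.895, -0.446, -0.001], [0.0, 0.001, -1.0]]
wrist_force: [0.3, 1.0, 0.1]
gripper_width: 0.002
time_s: 15.9
tcp_pos: [0.4201, 0.147, 0.1338]
ee_rot: [[0.446, -0.895, 0.001], [-0.895, -0.446, 0.002], [-0.001, -0.001, -1.0]]
wrist_force: [-2.6, 2.9, 1.4]
gripper_width: 0.008
[-0.05278301  0.14135394] [-1.02874426  3.71776334]
```

```bash
python3 -m inch '[{"hand":1,"slide":[0.22,-0.45,0],"yaw":0},{"hand":1,"slide":[0.45,-0.9,0],"yaw":0},{"hand":1,"slide":[0.67,-1.34,0],"yaw":0},{"hand":1,"slide":[0.89,-1.79,0],"yaw":0},{"hand":1,"slide":[1.12,-2.24,0],"yaw":0},{"hand":1,"slide":[1.34,-2.68,0],"yaw":0},{"hand":1,"slide":[1.43,-2.86,0],"yaw":0},{"hand":1,"slide":[1.43,-2.86,0],"yaw":0}]'
python3 -c "
from g import *
s=sense();print(G@(s['tcp_pos'][:2]-W),s['wrist_force'][:2]@G.T)
np.savez('w4.npz',p=s['tcp_pos'],r=s['ee_rot']);im=capture('wrist');cv2.imwrite('pics/w4.png',im)
print('pred cmark',proj('wrist',[*(W+G.T@[-.0399,.0829]),.042],(s['tcp_pos'],s['ee_rot'])))
crop(im,150,100,350,250,4,'pics/w4c.png',10)"
```

```text
time_s: 16.9
tcp_pos: [0.4341, 0.1182, 0.1338]
ee_rot: [[0.446, -0.895, -0.0], [-0.895, -0.446, 0.001], [-0.001, -0.0, -1.0]]
wrist_force: [-3.1, 3.5, 3.1]
gripper_width: 0.008
[-0.05307231  0.10936104] [-1.22507136  4.5266704 ]
pred cmark [236.61513745 189.77155165]
```

View pics/w4c.png

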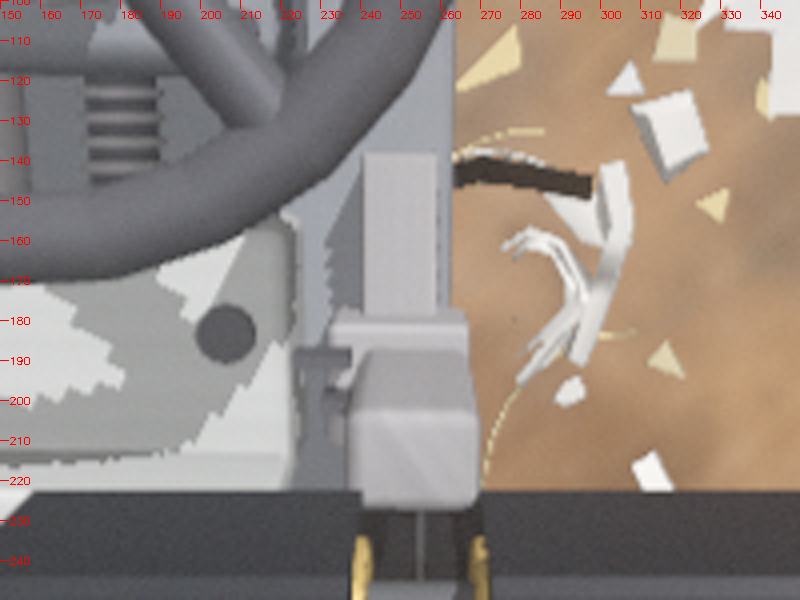

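The fins are now close together. The carriage fin is at row 189.1 (cols 224–238), the rider fin is at about row 196 (cols 233–237), and the fingertips are still behind the tab.

Run:
```python
from g import *
f="w4.npz"
c=gg((232,189.1),.042,f);r=gg((236,195.9),.043,f)
print("c",c,"r",r,"foot edge",gg((245,177.5),.035,f),"tab front top",gg((257,202.5),.077,f),gg((257,187),.035,f))
im=cv2.imread("pics/w4.png");g=cv2.cvtColor(im,cv2.COLOR_BGR2GRAY)
print("c cols",g[180:204,226:231].mean(1).round());print("r cols",g[185:205,233:237].round())
```

```text
c [-36.7  82.4] r [-39.5  87. ] foot edge [-45.5  75.6] tab front top [-53.8  82. ] [-54.1  82.5]
c cols [164. 164. 165. 161. 159. 155. 133. 110. 106. 113. 115. 115. 119. 123.
 124. 123. 123. 120. 119. 120. 120. 120. 120. 120.]
r cols [[170 187 190 189]
 [146 160 161 161]
 [112 113 117 115]
 [105 104 102 100]
 [111 111 110 112]
 [114 114 114 114]
 [116 118 114 115]
 [127 128 129 149]
 [133 139 165 181]
 [139 143 182 189]
 [136 170 187 188]
 [114 156 168 169]
 [ 83 110 124 127]
 [ 96 104 104 105]
 [105 102 102 102]
 [111 109 107 100]
 [112 113 116  97]
 [116 112 102  93]
 [121 119 109  99]
 [129 133 131 112]]
```

The fin readings and the tab readings disagree by a few mm. I'll back off along the rail so the camera looks straight down on both fins.

```bash
python3 -m inch '[{"hand":1,"slide":[-0.4,0.82,0],"yaw":0},{"hand":1,"slide":[-1.0,2.06,0],"yaw":0},{"hand":1,"slide":[-1.6,3.2,0],"yaw":0},{"hand":1,"slide":[-2.05,4.12,0],"yaw":0},{"hand":1,"slide":[-2.05,4.12,0],"yaw":0},{"hand":1,"slide":[-2.05,4.12,0],"yaw":0}]'
python3 -c "
from g import *
s=sense();print(G@(s['tcp_pos'][:2]-W),s['wrist_force'][:2]@G.T)
np.savez('w5.npz',p=s['tcp_pos'],r=s['ee_rot']);im=capture('wrist');cv2.imwrite('pics/w5.png',im)
x,y=proj('wrist',[*(W+G.T@[-.0399,.0829]),.042],(s['tcp_pos'],s['ee_rot']));print(x,y);x,y=int(x),int(y)
crop(im,x-40,y-30,x+40,y+30,10,'pics/w5c.png',5)"
```

```text
time_s: 17.7
tcp_pos: [0.4137, 0.1592, 0.1332]
ee_rot: [[0.447, -0.895, -0.0], [-0.895, -0.447, -0.0], [0.0, 0.0, -1.0]]
wrist_force: [0.5, -0.4, 1.0]
gripper_width: 0.007
[-0.0530001   0.15519064] [ 0.26858885 -0.54414375]
235.49061969195793 121.44861524198843
```

View pics/w5c.png

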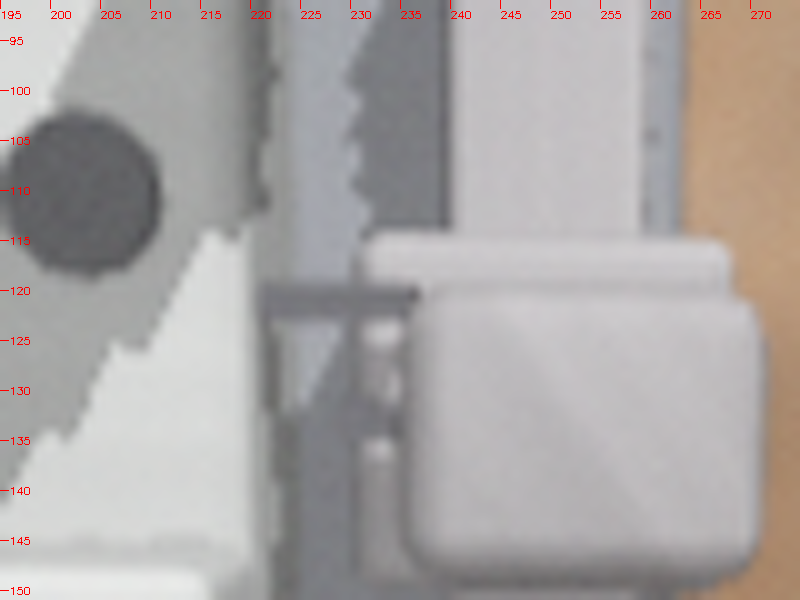

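Looking straight down, the carriage fin is a dark band at rows 119.3–122.8 (centre 121.0). The rider fin is at rows 131–134.5 (centre 132.8), the foot spans about rows 114.2–149, and the tab top about 121–148.5.

Run:
```python
from g import *
f="w5.npz"
print("c",gg((230,121.05),.042,f),"rfin",gg((232.5,132.8),.043,f),"foot",gg((233,114.2),.035,f),gg((233,149),.035,f),"tab",gg((252,120.7),.077,f),gg((252,148.5),.077,f))
g=cv2.cvtColor(cv2.imread("pics/w5.png"),cv2.COLOR_BGR2GRAY)
print("c",[(r,int(g[r,224:229].mean())) for r in range(116,127)]);print("r",[(r,g[r,231:235].tolist()) for r in range(124,140)])
```

```text
c [-36.3  82.7] rfin [-37.9  90.1] foot [-37.8  78.1] [-37.4 101.2] tab [-51.   82.9] [-50.9  97.4]
c [(116, 163), (117, 163), (118, 158), (119, 136), (120, 120), (121, 120), (122, 126), (123, 151), (124, 164), (125, 161), (126, 158)]
r [(124, [156, 183, 194, 186]), (125, [143, 164, 172, 158]), (126, [135, 143, 148, 137]), (127, [134, 146, 147, 139]), (128, [132, 144, 147, 157]), (129, [133, 144, 147, 167]), (130, [126, 132, 149, 162]), (131, [118, 118, 132, 136]), (132, [120, 117, 121, 115]), (133, [118, 119, 119, 107]), (134, [124, 127, 131, 110]), (135, [144, 165, 173, 136]), (136, [143, 162, 170, 144]), (137, [136, 142, 147, 137]), (138, [131, 140, 147, 134]), (139, [130, 139, 142, 134])]
```

```bash
python3 -m inch '[{"hand":1,"slide":[0.45,-0.9,0],"yaw":0},{"hand":1,"slide":[0.98,-1.97,0],"yaw":0},{"hand":1,"slide":[1.52,-3.04,0],"yaw":0},{"hand":1,"slide":[1.87,-3.76,0],"yaw":0},{"hand":1,"slide":[2.01,-4.03,0],"yaw":0},{"hand":1,"slide":[2.14,-4.29,0],"yaw":0},{"hand":1,"slide":[2.23,-4.48,0],"yaw":0},{"hand":1,"slide":[2.31,-4.63,0],"yaw":0},{"hand":1,"slide":[2.31,-4.63,0],"yaw":0}]'
python3 -c "
from g import *
s=sense();print(G@(s['tcp_pos'][:2]-W),s['wrist_force'][:2]@G.T)"
```

```text
time_s: 18.88
tcp_pos: [0.4364, 0.1135, 0.1332]
ee_rot: [[0.446, -0.895, -0.001], [-0.895, -0.446, 0.001], [-0.001, 0.0, -1.0]]
wrist_force: [-2.6, 4.3, 1.4]
gripper_width: 0.004
[-0.05310489  0.10413166] [-0.44318332  5.03577464]
```

```bash
python3 -m inch '[{"hand":1,"slide":[0.04,-0.07,0],"yaw":0},{"hand":1,"slide":[0.07,-0.14,0],"yaw":0},{"hand":1,"slide":[0.07,-0.14,0],"yaw":0},{"hand":1,"slide":[0.07,-0.14,0],"yaw":0}]'
python3 -c "
from g import *
s=sense();print(G@(s['tcp_pos'][:2]-W),s['wrist_force'][:2]@G.T)"
python3 -m inch '[{"hand":1,"slide":[-0.4,0.82,0],"yaw":0},{"hand":1,"slide":[-1.0,2.06,0],"yaw":0},{"hand":1,"slide":[-1.6,3.2,0],"yaw":0},{"hand":1,"slide":[-2.32,4.65,0],"yaw":0},{"hand":1,"slide":[-2.32,4.65,0],"yaw":0},{"hand":1,"slide":[-2.32,4.65,0],"yaw":0}]'
python3 -c "
from g import *
s=sense();print(G@(s['tcp_pos'][:2]-W))
np.savez('w6.npz',p=s['tcp_pos'],r=s['ee_rot']);im=capture('wrist');cv2.imwrite('pics/w6.png',im)
x,y=proj('wrist',[*(W+G.T@[-.0399,.0829]),.042],(s['tcp_pos'],s['ee_rot']));print(x,y);x,y=int(x),int(y)
crop(im,x-40,y-30,x+40,y+30,10,'pics/w6c.png',5)
g=cv2.cvtColor(im,cv2.COLOR_BGR2GRAY)
print([(r,g[r,219:238].tolist()) for r in range(y-6,y+8)])"
```

```text
time_s: 19.38
tcp_pos: [0.4371, 0.1122, 0.1332]
ee_rot: [[0.447, -0.895, -0.001], [-0.895, -0.447, 0.001], [-0.001, 0.0, -1.0]]
wrist_force: [-4.2, 4.9, 0.5]
gripper_width: 0.007
[-0.05311289  0.10266651] [-1.60165146  6.23624665]
time_s: 20.12
tcp_pos: [0.4143, 0.1581, 0.1332]
ee_rot: [[0.447, -0.894, -0.0], [-0.894, -0.447, -0.0], [0.0, 0.0, -1.0]]
wrist_force: [0.3, 0.9, 0.1]
gripper_width: 0.005
[-0.05302448  0.15395342]
235.52278518924504 123.41390901830236
[(117, [183, 161, 154, 153, 152, 158, 164, 165, 167, 166, 167, 135, 157, 186, 193, 177, 136, 145, 158]), (118, [191, 161, 153, 151, 151, 158, 165, 167, 166, 166, 150, 129, 159, 185, 193, 177, 139, 143, 158]), (119, [190, 160, 151, 151, 151, 157, 165, 166, 167, 166, 137, 121, 154, 181, 191, 176, 136, 143, 160]), (120, [191, 162, 149, 147, 147, 148, 160, 159, 161, 158, 133, 119, 152, 176, 183, 175, 136, 141, 158]), (121, [192, 155, 134, 129, 130, 130, 137, 137, 136, 136, 124, 122, 130, 144, 150, 143, 124, 141, 158]), (122, [193, 150, 124, 119, 120, 118, 118, 119, 122, 121, 123, 121, 121, 121, 120, 99, 123, 144, 157]), (123, [194, 152, 126, 121, 119, 118, 121, 119, 119, 121, 120, 123, 118, 119, 109, 97, 120, 142, 157]), (124, [194, 156, 125, 123, 124, 120, 125, 119, 119, 119, 121, 121, 121, 118, 101, 98, 118, 143, 157]), (125, [195, 161, 125, 121, 134, 123, 127, 121, 124, 121, 121, 123, 121, 112, 101, 100, 119, 143, 158]), (126, [196, 164, 125, 112, 145, 138, 127, 127, 128, 125, 123, 120, 143, 156, 136, 125, 122, 143, 158]), (127, [196, 167, 125, 113, 145, 133, 128, 127, 125, 129, 128, 119, 144, 163, 152, 139, 126, 143, 160]), (128, [198, 167, 125, 110, 146, 125, 124, 126, 126, 129, 127, 119, 135, 144, 149, 138, 124, 143, 157]), (129, [198, 169, 126, 112, 144, 124, 125, 127, 126, 126, 127, 120, 134, 143, 147, 138, 124, 144, 156]), (130, [198, 169, 126, 114, 145, 125, 125, 127, 129, 125, 126, 118, 133, 142, 144, 136, 127, 143, 157])]
```

View pics/w6c.png

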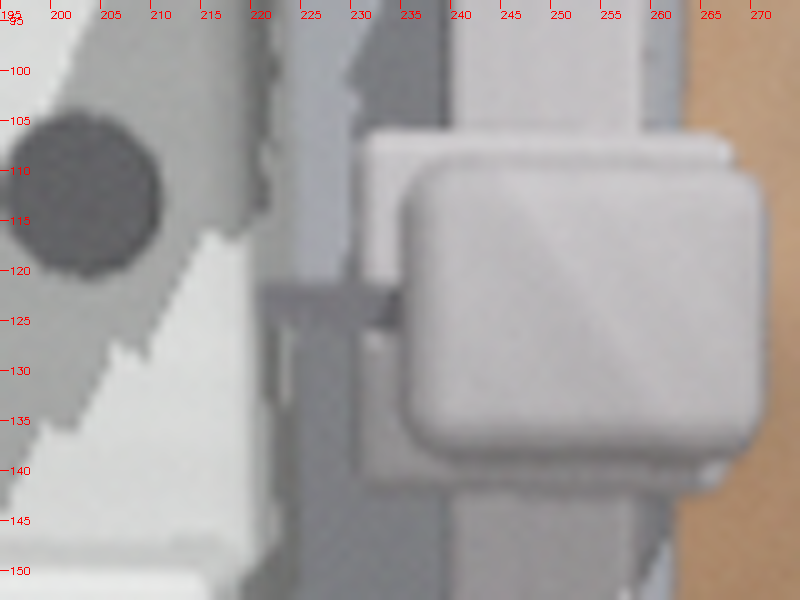

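The fins now nearly merge. The carriage fin spans rows 121–124.7 and the rider fin's lower edge is at about row 125.7, so roughly 0.5 mm of push is left. One last nudge.

```bash
python3 -m inch '[{"hand":1,"slide":[0.45,-0.9,0],"yaw":0},{"hand":1,"slide":[0.98,-1.97,0],"yaw":0},{"hand":1,"slide":[1.52,-3.04,0],"yaw":0},{"hand":1,"slide":[1.97,-3.94,0],"yaw":0},{"hand":1,"slide":[2.2,-4.4,0],"yaw":0},{"hand":1,"slide":[2.3,-4.6,0],"yaw":0},{"hand":1,"slide":[2.33,-4.67,0],"yaw":0},{"hand":1,"slide":[2.35,-4.71,0],"yaw":0},{"hand":1,"slide":[2.35,-4.71,0],"yaw":0},{"hand":1,"slide":[2.35,-4.71,0],"yaw":0}]'
python3 -c "
from g import *
s=sense();print(G@(s['tcp_pos'][:2]-W),s['wrist_force'][:2]@G.T)"
python3 -m inch '[{"hand":1,"slide":[-0.4,0.82,0],"yaw":0},{"hand":1,"slide":[-1.0,2.06,0],"yaw":0},{"hand":1,"slide":[-1.6,3.2,0],"yaw":0},{"hand":1,"slide":[-2.35,4.71,0],"yaw":0},{"hand":1,"slide":[-2.35,4.71,0],"yaw":0},{"hand":1,"slide":[-2.35,4.71,0],"yaw":0}]'
python3 -c "
from g import *
s=sense();print(G@(s['tcp_pos'][:2]-W))
np.savez('w7.npz',p=s['tcp_pos'],r=s['ee_rot']);im=capture('wrist');cv2.imwrite('pics/w7.png',im)
x,y=proj('wrist',[*(W+G.T@[-.0399,.0829]),.042],(s['tcp_pos'],s['ee_rot']));print(x,y);x,y=int(x),int(y)
a=im[y-30:y+30,x-40:x+40]
cv2.imwrite('pics/fin.png',np.hstack([cv2.resize(i[r0:r1,c0:c1],None,fx=f,fy=f,interpolation=cv2.INTER_CUBIC) for i,r0,r1,c0,c1,f in ((im,y-20,y+20,x-20,x+15,11),(cv2.imread('pics/top3.png'),160,290,100,260,1)) if f==11]))
g=cv2.cvtColor(im,cv2.COLOR_BGR2GRAY)
for r in range(y-5,y+6): print(r,g[r,221:238].tolist())
g=g.astype(int);print([(r,int(g[r,231:234].mean())) for r in list(range(y-22,y-12))+list(range(y+12,y+24))])"
```

```text
time_s: 21.42
tcp_pos: [0.4374, 0.1116, 0.1332]
ee_rot: [[0.447, -0.895, -0.0], [-0.895, -0.447, 0.001], [-0.001, -0.0, -1.0]]
wrist_force: [-3.4, 5.0, 0.7]
gripper_width: 0.006
[-0.05300199  0.10201015] [-0.83393335  6.04161486]
time_s: 22.18
tcp_pos: [0.4142, 0.1581, 0.1332]
ee_rot: [[0.447, -0.894, -0.0], [-0.894, -0.447, -0.0], [0.0, 0.0, -1.0]]
wrist_force: [-0.1, -0.8, -0.6]
gripper_width: 0.006
[-0.05305502  0.15394085]
235.46991814783397 123.43980107054219
118 [153, 152, 151, 156, 163, 166, 136, 125, 124, 128, 156, 185, 191, 174, 137, 144, 158]
119 [154, 151, 151, 156, 165, 151, 128, 126, 127, 122, 157, 183, 191, 177, 136, 144, 158]
120 [150, 148, 145, 149, 158, 131, 124, 123, 124, 122, 150, 172, 183, 176, 138, 142, 158]
121 [135, 129, 129, 130, 136, 125, 122, 121, 120, 123, 134, 143, 149, 141, 126, 143, 158]
122 [123, 120, 120, 121, 119, 120, 106, 118, 123, 123, 117, 118, 122, 102, 122, 145, 159]
123 [127, 120, 121, 120, 120, 107, 96, 117, 120, 124, 121, 118, 108, 100, 119, 143, 158]
124 [123, 122, 125, 121, 119, 102, 102, 117, 121, 123, 125, 126, 114, 103, 121, 142, 159]
125 [122, 137, 140, 122, 120, 120, 118, 119, 126, 118, 146, 164, 144, 129, 125, 146, 157]
126 [127, 129, 147, 134, 128, 128, 130, 126, 127, 121, 156, 181, 158, 139, 127, 145, 159]
127 [124, 115, 143, 134, 124, 127, 125, 123, 127, 121, 144, 163, 151, 138, 127, 143, 160]
128 [125, 112, 145, 123, 127, 124, 129, 128, 129, 124, 135, 143, 148, 139, 127, 145, 156]
[(101, 125), (102, 126), (103, 126), (104, 134), (105, 178), (106, 192), (107, 183), (108, 179), (109, 179), (110, 178), (135, 137), (136, 138), (137, 138), (138, 135), (139, 130), (140, 120), (141, 119), (142, 126), (143, 126), (144, 125), (145, 125), (146, 125)]
```

View pics/fin.png

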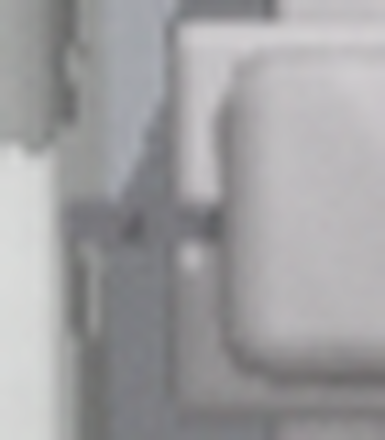

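The fins now coincide: the carriage fin spans rows 121–124.7 and the rider fin's lower edge is at 124.7. I'll retreat and check that the handle stayed put.

```bash
python3 -m inch '[{"hand":1,"slide":[0,0,4],"yaw":0},{"hand":1,"slide":[-1,2,9],"yaw":0},{"hand":1,"slide":[-4,6,12],"yaw":0},{"hand":1,"slide":[-6,11,12],"yaw":0},{"hand":1,"slide":[-6,14,12],"yaw":0},{"hand":1,"slide":[-6,14,12],"yaw":0}]'
python3 - <<'E'
from g import *
im=capture("top");cv2.imwrite("pics/topf.png",im);t0=cv2.imread("pics/top0.png")
P=W+.045*np.array([np.cos(np.radians(34.4)),np.sin(np.radians(34.4))]);p=proj("top",[*P,.12]);print("pred handle",p)
def hc(i,p):
    h=cv2.cvtColor(i,cv2.COLOR_BGR2HSV);m=cv2.inRange(h,(4,100,20),(16,255,110));x,y=p.astype(int);k=np.zeros_like(m);cv2.circle(k,(x,y),13,255,-1);return cv2.moments(m&k,True)
for i,q in((t0,proj("top",[.5153,.0864,.12])),(im,p)):
    m=hc(i,q);print(q,m["m00"],m["m10"]/m["m00"],m["m01"]/m["m00"])
d=cv2.absdiff(im,t0).max(2)
for n,(x,y) in dict(film=(281,302),jar=(259,133),cork=(321,182)).items(): print(n,int(d[y-14:y+14,x-14:x+14].max()))
E
```

```text
time_s: 22.98
tcp_pos: [0.3544, 0.2993, 0.2532]
ee_rot: [[0.448, -0.894, 0.0], [-0.894, -0.448, 0.0], [-0.0, -0.0, -1.0]]
wrist_force: [-0.0, -0.5, 0.2]
gripper_width: 0.007
pred handle [202.71765174 177.20898231]
[192.12505937 203.97366059] 146.0 191.23287671232876 204.95890410958904
[202.71765174 177.20898231] 150.0 201.36 179.26
film 7
jar 6
cork 8
```

```bash
python3 -c "from station import *;print(finish_job())"
```

```text
the job is handed in; nothing more can be done
None
```

The handwheel has had its two full turns clockwise, the rider's pointer lines up with the carriage's, and the job is handed in at about 23 s on the robot's clock.

- **Handwheel:** I gripped the crank handle and took up the slack, about 1.3 rad. The screw bit with the handle somewhere between 38° and 30° (angle about the wheel axis), where the handle force rose from about 1 N to 7–8 N. I stopped at a measured 34.4° two turns later, so the true count is two turns to within about 4°.
- **Rider:** I pushed it along the rail with closed fingers in small steps and looked from straight above in between. In the last close view the two pointer fins coincide to within about 0.3 mm.
- **After retreating:** The handle was still at its stopping angle to within about 2 pixels. The film can, jar and cork were unchanged in the picture, and the robot was touching nothing.

**Disagreements:**
- While turning under load, the arm lagged its command by up to about 5 mm on the side nearest the robot, so I worked from measured positions.
- One slanted view of the rider disagreed with itself by 2–5 mm, so I settled it with the straight-down views.
- I checked the turn count only by wheel angle and force. I did not measure the carriage's 10 mm travel separately.

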